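# Blow-dry the muddlers at the bar

### The job

The washed wooden muddlers need blowing dry before service: lay every muddler across both rails of the raised drying rack, and turn the air regulator's knob so that its pointer lines up with the brass set-point clip, leaving the clip where it is. With all that in place, squeeze the air gun's lever fully home, hold it for two seconds and let go, then move all the muddlers to the wooden serving board, lying flat on it, and close the regulator by turning its knob all the way back (anticlockwise) to its zero stop. Do not knock over the glass cups.

Things in the scene. Friction and masses are not known exactly. Their poses are not given: they have to be found in the camera images.
- muddler0: square-section brown wooden muddler, 180 x 30 x 30 mm, 0.12 kg, loose, lying on the counter at the start; origin at its middle (half-way along and half-way up), x along its length. Two or three of the three muddlers are there
- muddler1: square-section brown wooden muddler, 180 x 30 x 30 mm, 0.12 kg, loose, lying on the counter at the start; origin at its middle (half-way along and half-way up), x along its length. Two or three of the three muddlers are there
- muddler2: square-section brown wooden muddler, 180 x 30 x 30 mm, 0.12 kg, loose, lying on the counter at the start; origin at its middle (half-way along and half-way up), x along its length. Two or three of the three muddlers are there
- rack: fixed aluminium drying rack; origin on the counter under its centre. Two rails, 10 mm thick, 270 mm long, run along its y at x = -45 and +45 mm, tops 70 mm above the counter; at their ends (y = +-131 mm) 8 mm pins stand 18 mm above the rails. A low air bar lies between. Muddlers go along its x, middle over about x = 0; three fit side by side at y = -70, 0, 70 mm
- board: fixed wooden serving board, 240 (x) x 280 (y) x 12 mm high; origin on the counter under its centre
- knob_grip (a point): on the upright axis of the regulator's knob, 55 mm above the counter, the height to grip. The knob has an upright bar grip 14 mm thick, 52 mm long, from 31 to 69 mm above the counter, along the line from axis to pointer; this point's y axis points along the bar to the pointer. The dial below reaches 62 mm from the axis, 20 mm above the counter
- pointer (a point): tip of the knob's white pointer nose, 44 mm from the knob's axis, 26 mm above the counter; turns with the knob
- mark (a point): where the pointer's tip belongs, 44 mm from the knob's axis, in front of the brass set-point clip; the clip sits on the dial's edge, 46 to 67 mm from the axis, top 28 mm above the counter, stiff, not to be moved
- knob (a joint): knob angle, rad, grows clockwise seen from above, from 0 (zero stop, air closed, pointer on the bold tick) to 3.0 (far stop); stays where it is left (friction 0.05 N m)
- clip (a joint): angle of the set-point clip, counted as the knob's: when the two are equal the pointer is on the mark
- squeeze (a point): where to squeeze the fixed air gun: 145 mm above the counter, mid-way between the outer faces of grip and lever when home. The black upright grip, 24 mm thick, 30 mm wide, top 170 mm above the counter, has its back face 17 mm from here along +x. The lever's outer face is 31 mm from here along -x when released, 17 mm when home: close two fingers along x
- trigger (a joint): angle of the gun's steel lever, rad: 0 released, 0.16 fully home (its stop). 24 mm wide, it stands along the grip on the -x side, hinged at its foot 60 mm above the counter, free at its top 165 mm up. A spring returns it: about 4 N to start and 11 N to hold home at the squeeze point. Below 55 mm a block 50 x 44 mm fills the gun's foot
- cup0: glass cup, 72 mm wide and 90 mm high, bystander; origin under its foot
- cup1: glass cup like the other, bystander
There are look-alikes about, which are no part of the job. What is shaped like the part that bears squeeze but green or purple is not meant.

How it is judged (in metres and radians):
On the way, in this order (a step that is already met when the one before it is completed fails the run):
1. every muddler lies across both rails of the rack and the pointer is on the mark (x of muddler0 in the frame of rack between -0.04 and 0.04 m and y of muddler0 in the frame of rack between -0.125 and 0.125 m and z of muddler0 in the frame of rack between 0.08 and 0.091 m and angle between muddler0's own x axis and vertical between 1.49 and 1.65 rad and x of muddler1 in the frame of rack between -0.04 and 0.04 m and y of muddler1 in the frame of rack between -0.125 and 0.125 m and z of muddler1 in the frame of rack between 0.08 and 0.091 m and angle between muddler1's own x axis and vertical between 1.49 and 1.65 rad and x of muddler2 in the frame of rack between -0.04 and 0.04 m and y of muddler2 in the frame of rack between -0.125 and 0.125 m and z of muddler2 in the frame of rack between 0.08 and 0.091 m and angle between muddler2's own x axis and vertical between 1.49 and 1.65 rad and horizontal distance between pointer and mark below 0.004 m), for 0.2 s.
2. the lever is squeezed home and held for a second while the muddlers lie on the rack and the pointer is on the mark (all of step 1 and value of joint trigger above 0.135 rad), for 1 s.
3. the lever is let go (value of joint trigger below 0.03 rad), for 0.1 s.
At the end, for the whole second after the job is handed in: every muddler lies flat and at rest on the board (its middle within 80 mm of the board's centre along x and 125 mm along y, length within 0.08 rad of level), the knob is within 0.09 rad of its zero stop, and the lever is released (x of muddler0 in the frame of board between -0.08 and 0.08 m and y of muddler0 in the frame of board between -0.125 and 0.125 m and z of muddler0 in the frame of board between 0.022 and 0.033 m and angle between muddler0's own x axis and vertical between 1.49 and 1.65 rad and x of muddler1 in the frame of board between -0.08 and 0.08 m and y of muddler1 in the frame of board between -0.125 and 0.125 m and z of muddler1 in the frame of board between 0.022 and 0.033 m and angle between muddler1's own x axis and vertical between 1.49 and 1.65 rad and x of muddler2 in the frame of board between -0.08 and 0.08 m and y of muddler2 in the frame of board between -0.125 and 0.125 m and z of muddler2 in the frame of board between 0.022 and 0.033 m and angle between muddler2's own x axis and vertical between 1.49 and 1.65 rad and linear speed of each of muddler0, muddler1, muddler2 below 0.02 m/s and value of joint knob below 0.09 rad and value of joint trigger below 0.03 rad); the robot touches nothing.
It fails at once if cup0 is knocked over (angle between cup0's own z axis and vertical above 0.7 rad).
It fails at once if cup1 is knocked over (angle between cup1's own z axis and vertical above 0.7 rad).
It fails at once if the set-point clip is shifted (distance of mark from where it was at the start of the episode above 0.005 m).
Of muddler0, muddler1, muddler2 only 2 to 3 are there at a start; the rules pass over those that are not, and their reading is None.
At some moment in a run one of muddler0, muddler1, muddler2 may be knocked a few centimetres aside while the robot is not near it.
Once in a run the grip may slacken for a moment while it holds something.
It also fails if it takes over 210 s, if anything falls off the work surface, if the arm or the gripper's body presses on something with over 40 N, if the wrist force passes 120 N, or if a joint passes its speed limit or range.

### The arm

A 6-joint arm with a two-finger parallel gripper is mounted at the origin on the work surface. World frame = base frame: x ahead of the robot, y to its left, z up, the work surface at z = 0. Lengths are in mm, angles in rad, forces in N, time in s.
With the tool pointing down it reaches from about 275 to 825 mm from the base axis. Payload 4.9 kg.
Tool frame: the origin (TCP) lies at the very end of the fingers, on their centre line; the grasp point (between the pads) lies 19 mm behind it; z points along the fingers, y is the line along which they close (so a half turn about z gives the same grasp; the last joint's range is limited). The gripper opens to 85 mm and grips with 20 to 120 N. Pads are 22 mm wide; open, the fingers measure 114 mm over their backs; the gripper's body (76 mm by 85 mm) begins 54 mm behind the grasp point. The pads swing forward as they close: fully open they stand 13 mm farther back than shut.
Start: joints at [0.983, 0.326, -0.193, 1.052, 0, 1.437], TCP at [241.109, 494.353, 231.281] pointing down, gripper open.
Joint ranges: [-2.65, 2.65], [-0.97, 1.79], [-1.3, 1.35], [-1.93, 2.1], [-1.47, 1.37], [-3.14, 3.14]. Speed limits (rad/s): [2.57, 2.57, 3.14, 3.14, 3.14, 3.14].

### API

Orientations are given as [roll, pitch, yaw] about the fixed x, y, z axes, in that order (R = Rz(yaw) Ry(pitch) Rx(roll)).
In Python, from bench import bot, solve_ik, imaging gives the robot as it stands. Calls block until the motion is done:
- bot.move_ptp(position, orientation): joint-space move of the TCP to a pose.
- bot.movel(position, rot=None, max_speed=150, threshold=None): straight line of the TCP; rot=None keeps the orientation; max_speed is the mean speed in mm/s. With threshold (N) it stops when the force on the tool has changed by that much, and returns True; else False.
- bot.move_j(angles): joint-space move.
- bot.grip(opening, effort=None): opening from 0.0 (shut) to 1.0 (fully open); effort is the grip in N (None keeps the last); returns when the fingers have stopped.
- bot.dwell(seconds).
- solve_ik(position, orientation): joint angles nearest the present ones, or None.
- bot.get_state(): the state.
- imaging.capture(name): name is "scene" or "top" or "wrist"; returns the picture (420x560x3 uint8, blue, green, red); there is no depth.
- imaging.camera_model(name): a dict with "K" (3x3 intrinsics, pixels), "position" and "rotation" of the camera in the world. Camera axes: x right, y up, looking along -z (the intrinsics and any distortion apply to the point x, -y, -z); pixel columns grow to the right and rows downward; lengths in mm; the calibration is good to about 2 mm. A picture is of the moment at which its call begins: read the wrist's pose just before it. camera_model takes no time and is no camera call; for the wrist camera it gives the pose at the moment of the call.
A pose or a line that the arm cannot do raises bot.IKError and nothing moves.
- bot.sign_off(): hands the job in; it is judged then, once.
The state is a dict: "t": time; "qpos": joint angles; "joint_velocities": joint speeds; "effort": joint torques, N m; "tcp_pos": TCP position; "orientation": TCP orientation; "contact_force": force on the tool from outside, world axes, zero at the start; "wrist_torque": the same for the moment, N m; "opening": opening from 0.0 (shut) to 1.0 (fully open); "gripper_force": force on a finger pad.
Only numpy, scipy, OpenCV 4.12 (cv2) and the standard library are available. Lean on these libraries where they do the work, as an engineer would, in place of code of your own. Each camera call takes 0.05 s, during which the arm holds its last target. There are 200 camera calls.

## Working session

There is one attempt and no reset: what is moved stays moved. The work goes in short steps, each a Python script; the robot and the scene stay as the last script left them, time stands still between calls to the robot, and variables do not carry over. Pictures are saved under pics/ and viewed, at most 14 in all, crops included, and the job is handed in when it is done.

```bash
ls; mkdir -p pics; python3 - <<'E'
from bench import bot, imaging
import cv2
for n in("top","scene"):
    im=imaging.capture(n); cv2.imwrite(f"pics/{n}0.png",im)
    m=imaging.camera_model(n); print(n,m)
print(bot.get_state())
E
```

```text
pics
top {'K': array([[447.75454844,   0.        , 277.08302658],
       [  0.        , 447.75454844, 204.56425138],
       [  0.        ,   0.        ,   1.        ]]), 'position': array([ 258.17908045,   34.55674971, 1431.71153342]), 'rotation': array([ 2.01181785e-01, -5.75998146e-04, -1.63766656e+00])}
scene {'K': array([[430.59951591,   0.        , 285.1070849 ],
       [  0.        , 430.59951591, 207.48257398],
       [  0.        ,   0.        ,   1.        ]]), 'position': array([1173.01713516,  628.98536153, 1072.94494728]), 'rotation': array([0.75050756, 0.00517471, 2.3294702 ])}
{'t': 0.1, 'qpos': array([ 9.82772086e-01,  3.26903084e-01, -1.93433086e-01,  1.05201287e+00,
        4.19957519e-07,  1.43661718e+00]), 'joint_velocities': array([-1.24367117e-03, -4.97431376e-04,  1.46260195e-03, -9.87993005e-05,
       -1.15073497e-03,  1.09185324e-03]), 'effort': array([ 8.92697844e-04, -4.44238508e+01,  2.63038713e+01,  7.84289528e-03,
       -1.21488852e-04, -1.30502302e-07]), 'tcp_pos': array([240.83269935, 493.91232431, 230.58127926]), 'orientation': array([-3.14005395e+00, -2.08133319e-04,  2.68774740e+00]), 'contact_force': array([-0.01304357, -0.17848886, -0.69499717]), 'wrist_torque': array([-0.01352718, -0.04268184, -0.02535226]), 'gripper_force': 0.0, 'opening': 0.9986539287872406}
```

View pics/top0.png

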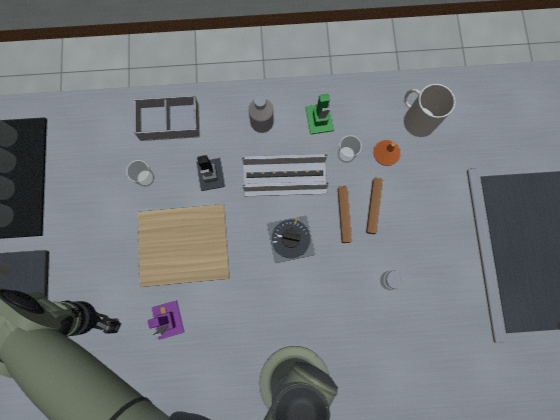

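View pics/scene0.png

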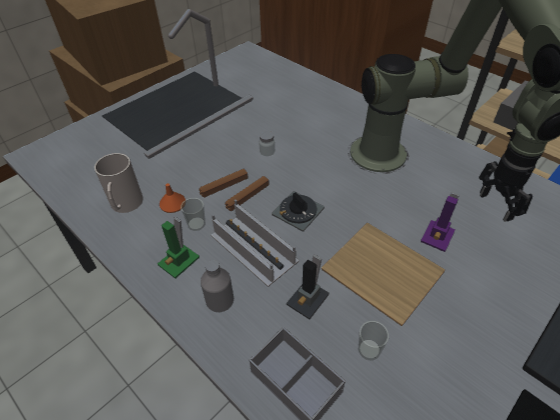

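Top view: muddlers at (345,214) and (375,206). The rack is at (285,175), the knob at (291,239) and the board at (183,245). Cups are at (140,173) and (349,148). The black gun is at (208,172). Its look-alikes are green at (320,110) and purple at (165,320), so by the description I choose the black one.

```bash
cat > h.py <<'E'
import numpy as np, cv2
from scipy.spatial.transform import Rotation as R
from bench import bot, solve_ik, imaging
def ray(m,uv):
    K=np.array(m["K"]); d=np.linalg.inv(K)@[uv[0],uv[1],1]; d=d*[1,-1,-1]
    return np.array(m["position"]), R.from_euler("xyz",m["rotation"]).as_matrix()@d
def plane(m,uv,z):
    p,d=ray(m,uv); return p+d*(z-p[2])/d[2]
def proj(m,P):
    c=R.from_euler("xyz",m["rotation"]).as_matrix().T@(np.array(P)-m["position"])
    q=np.array(m["K"])@(c*[1,-1,-1]); return q[:2]/q[2]
def rect(im,m,lo,hi,box,z,hsv=True):
    u0,v0,u1,v1=box; c=cv2.cvtColor(im,cv2.COLOR_BGR2HSV)[v0:v1,u0:u1]
    mk=cv2.inRange(c,np.array(lo),np.array(hi)); 
    out=[]
    for k in cv2.findContours(mk,cv2.RETR_EXTERNAL,cv2.CHAIN_APPROX_NONE)[0]:
        if cv2.contourArea(k)<100: continue
        P=np.array([plane(m,p[0]+[u0,v0],z)[:2] for p in k],np.float32)
        (c0,wh,a)=cv2.minAreaRect(P); w,h=wh
        if w<h: w,h,a=h,w,a+90
        out.append((np.round(c0,1),round(w,1),round(h,1),round(np.deg2rad((a+90)%180-90),3)))
    return out
E
python3 - <<'E'
from h import *
m=imaging.camera_model("top"); im=cv2.imread("pics/top0.png")
print("base",proj(m,[0,0,0]))
print("mud",rect(im,m,(3,90,40),(20,255,200),(325,165,400,260),30))
print("board",rect(im,m,(10,50,100),(30,255,255),(120,190,240,300),12))
for n,uv,z in [("knob",(291,239),60),("rackTL",(243,157),70),("rTR",(326,155),70),("rBR",(326,192),70),("rBL",(243,194),70),("gun",(204,161),170),("cup0",(145,178),0),("cup1",(346,155),0)]: print(n,plane(m,uv,z).round(0))
a=im[140:270,190:340]; cv2.imwrite("pics/c1.png",cv2.resize(a,None,fx=5,fy=4.6,interpolation=cv2.INTER_CUBIC))
E
```

```text
base [293.94407433 382.1773003 ]
mud [(array([ 499.7, -195.3]), 181.9, 28.7, np.float64(-0.014)), (array([ 520. , -294.1]), 181.7, 28.9, np.float64(-0.228))]
board [(array([438.4, 323.5]), 278.4, 238.6, np.float64(-1.545))]
knob [426. -20.  60.]
rackTL [696. 113.  70.]
rTR [ 685. -151.   70.]
rBR [ 565. -140.   70.]
rBL [576. 119.  70.]
gun [659. 222. 170.]
cup0 [668. 444.   0.]
cup1 [ 703. -227.    0.]
```

View pics/c1.png

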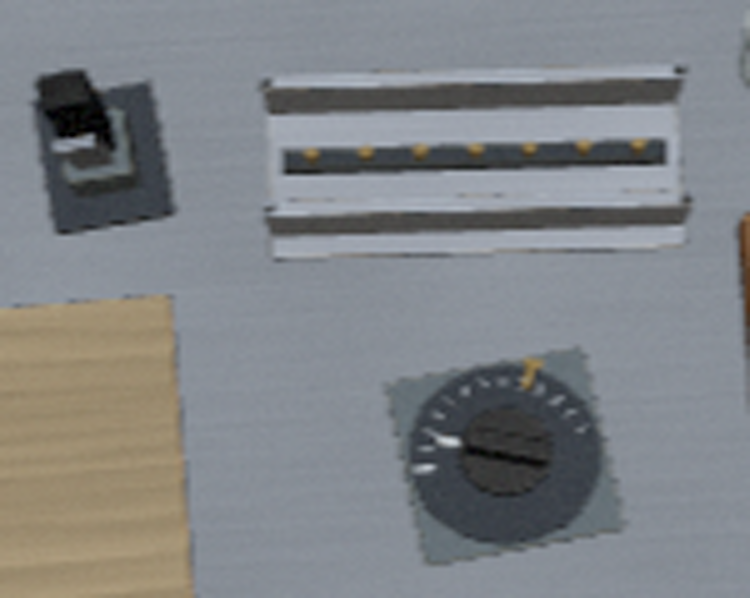

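Crop: the black gun's grip is at (68,95) with its lever on the near side. The pointer is at (445,440), the bold tick at (425,468) and the clip at (531,372). The rail tops are at about y=75 and y=207. Next I take wrist views from above.

```bash
python3 - <<'E'
from h import *
P=np.pi
print(plane(imaging.camera_model("top"),(284.7,156.5),70),plane(imaging.camera_model("top"),(285.5,184),70))
for i,p in enumerate([(560,130,420),(520,-30,420)]):
    for yaw in (-P/2,P/2,0,P):
        try: bot.move_ptp(p,[P,0,yaw]); break
        except bot.IKError as e: print(yaw,e)
    bot.dwell(.3)
    m=imaging.camera_model("wrist"); im=imaging.capture("wrist"); cv2.imwrite(f"pics/w{i}.png",im)
    s=bot.get_state(); print(yaw,s["tcp_pos"],s["orientation"],m,s["qpos"],s["t"])
    np.save(f"pics/w{i}.npy",m,allow_pickle=True)
E
```

```text
[688.91621548 -19.30096811  70.        ] [599.06618503 -15.48958603  70.        ]
-1.5707963267948966 [559.93888731 130.16813863 419.94169726] [ 3.14148607e+00 -4.66837142e-05 -1.57054414e+00] {'K': array([[322.86772785,   0.        , 277.52823296],
       [  0.        , 322.86772785, 215.16714112],
       [  0.        ,   0.        ,   1.        ]]), 'position': array([560.36034403,  61.34754207, 562.796334  ]), 'rotation': array([-2.79533238e-01, -2.13473317e-04, -3.14150748e+00])} [ 1.00049298e-01  3.36001266e-01  2.95162080e-01  1.53006784e+00
 -3.58324452e-05 -1.47099921e+00] 2.9167
-1.5707963267948966 [520.22521155 -29.11087203 419.8202447 ] [ 3.14130735e+00  1.39314670e-04 -1.56918909e+00] {'K': array([[322.86772785,   0.        , 277.52823296],
       [  0.        , 322.86772785, 215.16714112],
       [  0.        ,   0.        ,   1.        ]]), 'position': array([520.85612636, -97.88240291, 562.68276063]), 'rotation': array([-2.79687684e-01, -3.02819760e-04, -3.14000603e+00])} [-1.97677269e-01  2.22454079e-01  1.41288099e-01  1.48993759e+00
  8.00754326e-05 -1.77008087e+00] 3.9667
```

View pics/w0.png

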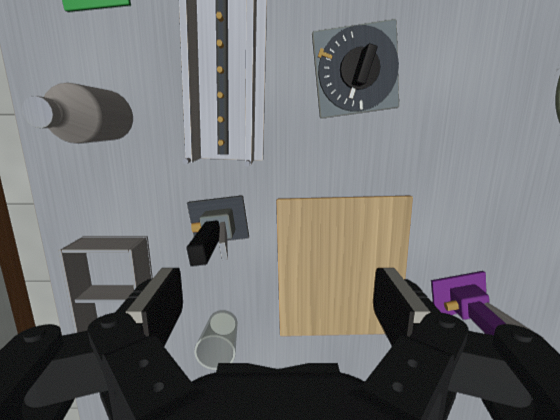

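View pics/w1.png

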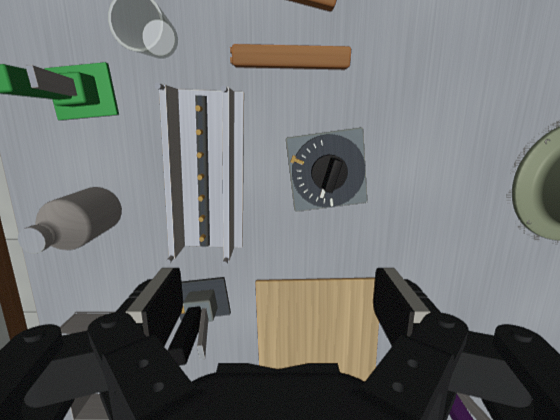

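w0 and w1: the dial centre is at (327,171) in w1, with the clip at (297,160), the pointer at (323,193) and the bold tick at (331,201). The rails run v 88–260 at u≈165 and u≈227. The black gun is at w0 (205,240), and the green and purple look-alikes stand well apart from it. The rack position is good enough, so I pick the muddlers now.

```bash
cat >> h.py <<'E'
P=np.pi
def look(tag,p,yaw):
    bot.move_ptp(p,[P,0,yaw]); bot.dwell(.25)
    m=imaging.camera_model("wrist"); im=imaging.capture("wrist"); cv2.imwrite(f"pics/{tag}.png",im); np.save(f"pics/{tag}.npy",m,allow_pickle=True)
    return im,m
def held(): 
    s=bot.get_state(); return round(s["opening"],3),round(s["gripper_force"],1),round(s["t"],1)
def pick(c,a,z,up):
    bot.grip(.75); bot.move_ptp([c[0],c[1],z+110],[P,0,a])
    bot.movel([c[0],c[1],z]); bot.grip(0,60); print("grip",held())
    bot.movel([c[0],c[1],up]); print("up",held())
def put(c,a,z,up,rel=.6):
    bot.move_ptp([c[0],c[1],up],[P,0,a]); print("over",held())
    hit=bot.movel([c[0],c[1],z],max_speed=100); bot.grip(rel); bot.movel([c[0],c[1],up])
RK=np.array([644,-17.]); RA=-.042
def rack(x,y): return RK+R.from_euler("z",RA).as_matrix()[:2,:2]@[x,y]
E
python3 - <<'E'
from h import *
for i,(c,ry) in enumerate([((499.7,-195.3),-48),((520,-294.1),48)]):
    im,m=look(f"m{i}",[c[0]-100,c[1],250],0)
    r=[q for q in rect(im,m,(3,90,40),(20,255,200),(0,0,560,420),30) if abs(q[1]-181)<15 and abs(q[2]-30)<8]
    print(r)
    r=min(r,key=lambda q:np.hypot(*(q[0]-c)))
    if np.hypot(*(r[0]-c))>60: raise SystemExit("far")
    pick(r[0],r[3],4,220)
    put(rack(0,ry),RA,76,220)
im,m=look("r",[600,60,380],-P/2)
print([q for q in rect(im,m,(3,90,40),(20,255,200),(0,0,560,420),100)],held())
E
```

```text
[(array([ 499. , -195.7]), 174.2, 28.8, np.float64(-0.018))]
grip (0.335, 61.0, 10.2)
up (0.338, 60.2, 11.8)
over (0.334, 64.9, 12.6)
[(array([ 522.4, -295. ]), 177.7, 28.8, np.float64(-0.229))]
grip (0.337, 61.1, 19.4)
up (0.34, 60.3, 21.0)
over (0.337, 60.3, 22.3)
[(array([519.7, 206.6]), 277.9, 141.2, np.float64(0.821)), (array([980. , 205.7]), 299.4, 29.2, np.float64(1.568)), (array([647.1,  33. ]), 180.3, 38.4, np.float64(-0.0)), (array([644.4, -61. ]), 179.9, 38.4, np.float64(-0.073))] (0.601, 0.0, 29.6)
```

View pics/r.png

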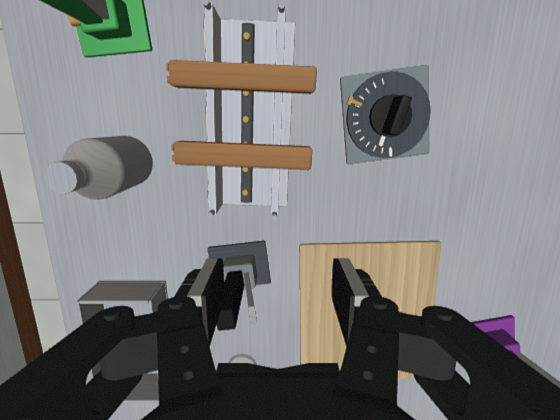

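Both muddlers lie across both rails (at (240,77) and (243,155)). Next is a knob close-up and a check for a third muddler.

```bash
python3 - <<'E'
from h import *
im,m=look("k",[425,60,200],-P/2)
t=imaging.capture("top"); mt=imaging.camera_model("top")
print(rect(t,mt,(3,90,40),(20,255,200),(0,80,560,420),30))
c=proj(m,[426,-20,20]).astype(int); print(c)
x0,y0=max(c[0]-110,0),max(c[1]-90,0)
cr=im[y0:y0+180,x0:x0+220]; print(x0,y0)
cv2.imwrite("pics/kc.png",cv2.resize(cr,None,fx=3.3,fy=3.3,interpolation=cv2.INTER_CUBIC))
g=cv2.cvtColor(im,cv2.COLOR_BGR2HSV)
for n,lo,hi in (("clip",(12,90,90),(32,255,255)),("white",(0,0,190),(180,50,255))):
    mk=cv2.inRange(g,np.array(lo),np.array(hi)); 
    N,_,st,ce=cv2.connectedComponentsWithStats(mk)
    for s,e in zip(st[1:],ce[1:]):
        p=plane(m,e,26)
        if s[4]>8 and abs(p[0]-426)<75 and abs(p[1]+20)<75: print(n,s,e.round(1),p.round(1))
E
```

```text
[(array([691.8,  28. ]), 132.5, 32.4, np.float64(-0.061)), (array([ 693.3, -354.4]), 86.2, 81.9, np.float64(-0.11)), (array([660.4, -70.9]), 188.9, 38.9, np.float64(-0.067))]
[278 110]
168 20
clip [199  80  24  16 180] [208.4  88.5] [490.5 -39.   26. ]
white [252  52   4   9  14] [253.4  55.9] [448.6 -66.4  26. ]
white [239  58   5   9  15] [241.2  62.1] [459.6 -61.2  26. ]
white [228  68   6   7  12] [230.5  71. ] [469.6 -53.9  26. ]
white [220  81   7   5  11] [223.2  82.8] [476.7 -43.9  26. ]
white [213 109   8   2  15] [216.7 109.5] [483.8 -20.7  26. ]
white [215 122   7   3  11] [218. 123.] [483.2  -8.5  26. ]
white [220 134   7   4  10] [223.  135.5] [479.    2.9  26. ]
white [255 143   9  15  81] [258.7 150.3] [445.1  16.9  26. ]
white [228 144   6   6  12] [230.5 146.2] [472.3  12.9  26. ]
white [238 152   5   7  13] [240.  155.2] [463.4  21.6  26. ]
white [250 158   3   7  10] [251.1 161.4] [452.8  27.5  26. ]
white [263 161   2   8  11] [263.5 164.4] [440.7  30.4  26. ]
white [275 161   4  13  42] [276.4 167.1] [428.1  33.1  26. ]
```

View pics/kc.png

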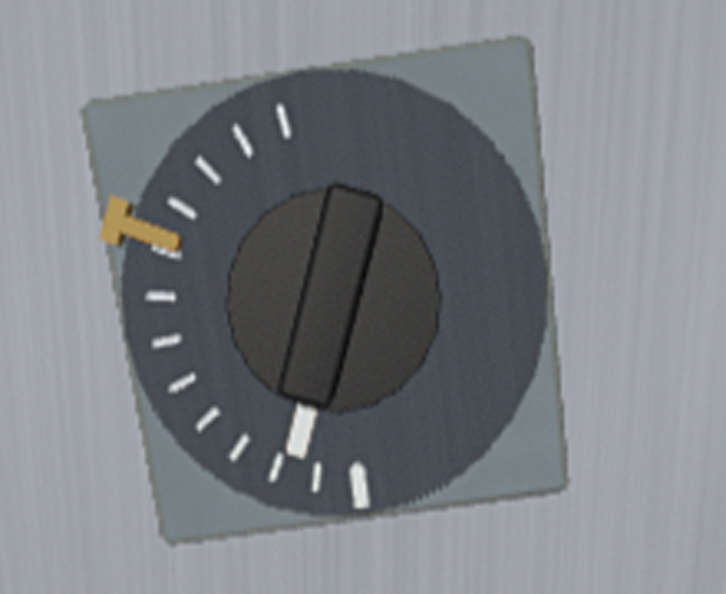

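Crop: the pointer tip is at (296,455), the bold tick at (360,485), the clip's inner end at (180,243) and its head at (115,220). Only two muddlers are present. I compute the angles from these and turn the knob.

```bash
cat >> h.py <<'E'
def knobmeas(im,m,ax):
    """pointer angle about axis: white blob centred 30-46 mm from the axis"""
    g=cv2.cvtColor(im,cv2.COLOR_BGR2HSV); mk=cv2.inRange(g,np.array((0,0,170)),np.array((180,50,255)))
    N,_,st,ce=cv2.connectedComponentsWithStats(mk); out=[]
    for s,e in zip(st[1:],ce[1:]):
        d=plane(m,e,26)[:2]-ax
        if 28<np.hypot(*d)<46 and s[4]>25: out.append((round(np.arctan2(d[1],d[0]),3),round(np.hypot(*d),1),s[4]))
    return out
E
cat > kn.py <<'E'
from h import *
from scipy.optimize import least_squares
m=np.load("pics/k.npy",allow_pickle=True).item(); im=cv2.imread("pics/k.png")
px=[(253.4,55.9),(241.2,62.1),(230.5,71),(223.2,82.8),(216.7,109.5),(218,123),(223,135.5),(230.5,146.2),(240,155.2),(251.1,161.4),(263.5,164.4)]
T=np.array([plane(m,p,20)[:2] for p in px])
s=least_squares(lambda v:np.hypot(*(T-v[:2]).T)-v[2],[426,-18,55])
ax=s.x[:2]; print("axis",s.x,abs(s.fun).max())
ang=lambda p,z:np.arctan2(*(plane(m,p,z)[:2]-ax)[::-1])
print("ticks",[round(ang(p,20),3) for p in px],"bold",ang((276.4,167.1),20))
print("clip",ang((222.5,93.4),28),ang((202.8,86.7),28),ang((208.4,88.5),27))
print("pointer",knobmeas(im,m,ax),ang((257.7,157.9),26))
for p in ((100,-1),): pass
b=[plane(m,(168+u/3.3,20+v/3.3),69)[:2] for u,v in ((330,184),(382,203),(282,392),(328,406))]
print("bar",np.mean(b,0),np.linalg.norm(b[1]-b[0]),np.linalg.norm(b[2]-b[0]))
E
python3 kn.py
```

```text
axis [434.45552155 -18.86783481  50.56814751] 0.34241462484936136
ticks [np.float64(-1.281), np.float64(-1.034), np.float64(-0.785), np.float64(-0.538), np.float64(-0.04), np.float64(0.204), np.float64(0.45), np.float64(0.695), np.float64(0.945), np.float64(1.191), np.float64(1.442)] bold 1.690975370485458
clip -0.3522335539119017 -0.34114286993418075 -0.34538197125919073
pointer [(np.float64(1.283), np.float64(37.4), np.int32(85))] 1.303187333236382
bar [434.6038921  -18.25717635] 13.11604624993113 49.89169588668759
```

```bash
cat >> h.py <<'E'
AX=np.array([434.5,-18.6])
def turn(th0,th1,ef=50):
    """grip knob whose pointer is at world angle th0, turn to th1, let go"""
    bot.grip(.5); bot.move_ptp([*AX,140],[P,0,th0-P]); bot.movel([*AX,38])
    bot.grip(0,ef); print("knob grip",held())
    q=np.array(bot.get_state()["qpos"]); n=int(np.ceil(abs(th1-th0)/.4))
    for i in range(1,n+1):
        qq=q.copy(); qq[5]=q[5]-(th1-th0)*i/n; bot.move_j(qq)
    bot.dwell(.2); s=bot.get_state(); print("turned",s["orientation"][2],s["wrist_torque"].round(2),held())
    bot.grip(.5); bot.movel([*AX,140])
def knoblook(tag):
    im,m=look(tag,[425,60,200],-P/2); return knobmeas(im,m,AX)
E
python3 - <<'E'
from h import *
turn(1.29,-.345); print(knoblook("k2"),held())
im=cv2.imread("pics/k2.png")[20:200,168:388]; cv2.imwrite("pics/k2c.png",cv2.resize(im,None,fx=3.3,fy=3.3,interpolation=cv2.INTER_CUBIC))
E
```

```text
knob grip (0.156, 48.6, 32.8)
turned 2.798794921980164 [-1.3  -0.67 -0.06] (0.153, 48.7, 35.1)
[(np.float64(-0.331), np.float64(40.1), np.int32(104))] (0.5, 0.0, 38.1)
```

View pics/k2c.png

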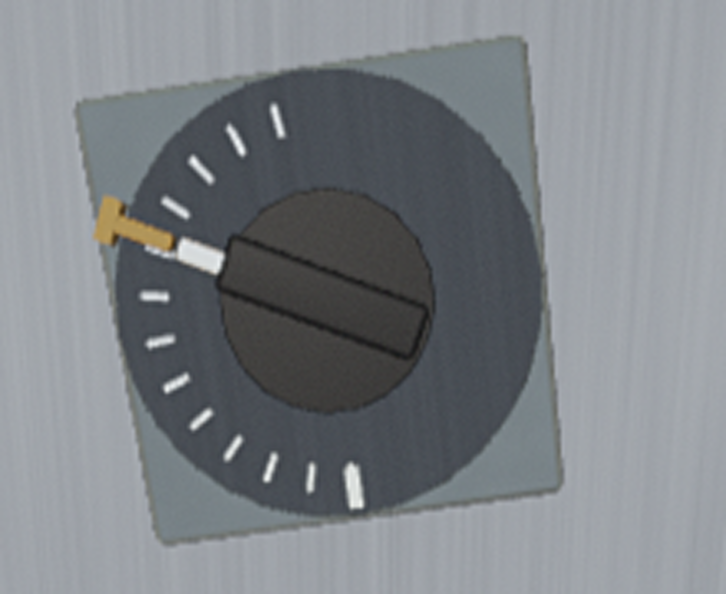

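The pointer at (200,257) lines up with the clip at (145,230), to within 0.02 rad (about 1 mm). Now a gun close-up.

```bash
python3 - <<'E'
from h import *
im,m=look("g",[645,310,260],-P/2)
print(m["position"],proj(m,[655,222,170]),proj(m,[640,222,0]))
c=proj(m,[645,222,100]).astype(int); x0,y0=max(c[0]-100,0),max(c[1]-80,0); print(x0,y0)
cv2.imwrite("pics/gc.png",cv2.resize(im[y0:y0+160,x0:x0+200],None,fx=3.7,fy=3.7,interpolation=cv2.INTER_CUBIC))
E
```

```text
[645.30695565 240.16042403 403.3621064 ] [263.30758079  94.67128174] [282.07203358 106.51949249]
177 21
```

View pics/gc.png

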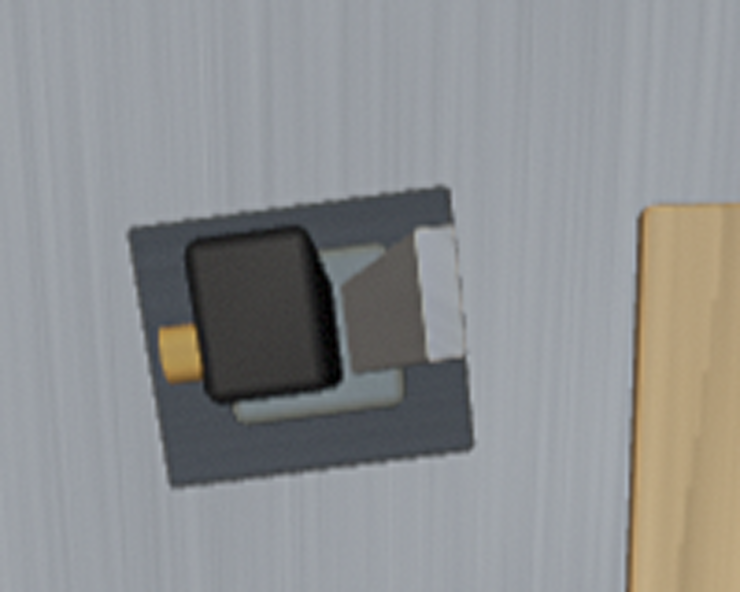

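Crop: the grip top runs from (187,240) to (322,388), with the lever top to its right from (413,228) to (465,357), on the -x side as described.

```bash
python3 - <<'E'
from h import *
m=np.load("pics/g.npy",allow_pickle=True).item()
f=lambda u,v,z:plane(m,(177+u/3.7,21+v/3.7),z)[:2].round(1)
G=[f(*p,170) for p in ((187,240),(305,228),(322,388),(213,402))]; print("grip",G,np.mean(G,0),[np.linalg.norm(G[i]-G[i-1]).round(1) for i in range(4)])
L=[f(*p,165) for p in ((413,228),(455,226),(465,357),(427,362))]; print("lev",L,np.mean(L,0))
B=[f(*p,4) for p in ((130,230),(447,187),(473,448),(172,487))]; print("plate",B,np.mean(B,0),[np.arctan2(*(B[i]-B[j])[::-1]).round(3) for i,j in((0,1),(3,2),(3,0),(2,1))])
E
```

```text
grip [array([679. , 216.4]), array([657.5, 214.4]), array([654.8, 242.4]), array([675.4, 244.9])] [666.675 229.525] [np.float64(28.7), np.float64(21.6), np.float64(28.1), np.float64(20.8)]
lev [array([637.7, 213.9]), array([629.9, 213.5]), array([627.6, 236.8]), array([634.8, 237.7])] [632.5   225.475]
plate [array([720.7, 196.5]), array([622.2, 184.3]), array([612.4, 263. ]), array([711.3, 275.4])] [666.65 229.8 ] [np.float64(0.123), np.float64(0.125), np.float64(1.689), np.float64(1.695)]
```

```bash
python3 - <<'E'
from h import *
im,m=look("r2",[600,60,380],-P/2)
print([q for q in rect(im,m,(3,90,40),(20,255,200),(0,0,560,420),100) if q[1]<200 and q[2]<60])
c=np.array([661.7,228.9]); yaw=.122-P/2
bot.grip(1.0); bot.move_ptp([*c,250],[P,0,yaw]); print(bot.movel([*c,126],max_speed=80,threshold=8))
bot.grip(0,40); s=bot.get_state(); print(held(),s["contact_force"].round(1),s["tcp_pos"].round(1))
bot.dwell(2.4); print(held())
bot.grip(1.0); bot.dwell(.4); print(held()); bot.movel([*c,250])
E
```

```text
[(array([685.7,  52.2]), 180.4, 31.4, np.float64(0.001)), (array([644.4, -60. ]), 180.0, 37.2, np.float64(-0.031))]
False
(0.381, 47.9, 44.7) [1.2 0.3 6.2] [662.1 229.1 126.9]
(0.381, 47.8, 47.1)
(0.998, 0.0, 48.1)
```

The gun works (opening 0.381, home), but the check picture shows one muddler had been knocked to (686,52) before I squeezed. I look before mending it and squeezing again.

```bash
python3 - <<'E'
from h import *
im,m=look("r3",[600,60,380],-P/2)
print([q for q in rect(im,m,(3,90,40),(20,255,200),(0,0,560,420),100) if q[1]<200 and q[2]<60])
cv2.imwrite("pics/r3c.png",cv2.resize(im[0:250,130:400],None,fx=2.4,fy=2.4))
E
```

```text
[(array([685.7,  52.1]), 180.9, 31.3, np.float64(0.001)), (array([644.6, -60.4]), 180.4, 38.1, np.float64(-0.013))]
```

View pics/r3c.png

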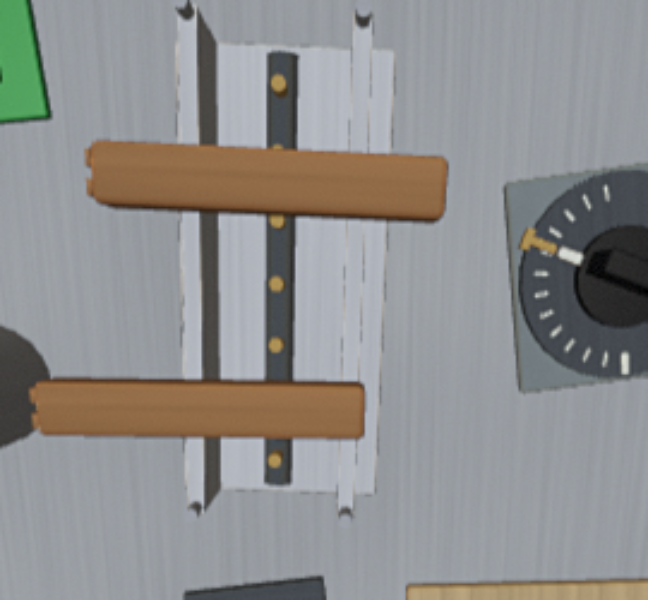

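The upper muddler in the crop (at (265,180)) is fine. The lower one (at (200,408)) has slid 40 mm but still spans both rails. I slide it back by gripping it between the rails, check, then squeeze again.

```bash
python3 - <<'E'
from h import *
pick((662,52.1),0.0,75,130)
put((626,40),-.03,76.5,180)
im,m=look("r4",[600,60,380],-P/2)
r=[q for q in rect(im,m,(3,90,40),(20,255,200),(0,0,560,420),100) if q[1]<200 and q[2]<60]; print(r)
ok=len(r)==2 and all(abs((q[0]-RK)[0])<20 and abs((q[0]-RK)[1])<100 and abs(q[1]-180)<4 for q in r)
k=knobmeas(im,m,AX); print(ok,k)
if ok:
    c=np.array([661.7,228.9]); yaw=.122-P/2
    bot.grip(1.0); bot.move_ptp([*c,250],[P,0,yaw]); print(bot.movel([*c,126],max_speed=120,threshold=8))
    bot.grip(0,40); print(held()); bot.dwell(2.2); print(held())
    bot.grip(1.0); bot.dwell(.4); print(held()); bot.movel([*c,250])
    im,m=look("r5",[600,60,380],-P/2)
    print([q for q in rect(im,m,(3,90,40),(20,255,200),(0,0,560,420),100) if q[1]<200 and q[2]<60],knobmeas(im,m,AX))
E
```

```text
grip (0.339, 60.5, 55.8)
up (0.338, 59.7, 56.3)
over (0.339, 59.6, 56.6)
[(array([648.9,  39.2]), 180.2, 31.2, np.float64(-0.039)), (array([644.4, -60.9]), 180.0, 38.3, np.float64(-0.072))]
True [(np.float64(-0.344), np.float64(36.8), np.int32(43))]
False
(0.377, 48.0, 66.3)
(0.381, 47.9, 68.5)
(1.002, 0.0, 69.4)
[(array([649.,  39.]), 180.3, 30.9, np.float64(-0.038)), (array([644.7, -60.4]), 180.5, 38.1, np.float64(-0.013))] [(np.float64(-0.343), np.float64(36.6), np.int32(42))]
```

The squeeze is done, with the muddlers and pointer in place throughout. Now I move the muddlers to the board and close the knob.

```bash
python3 - <<'E'
from h import *
im=cv2.imread("pics/r5.png"); m=np.load("pics/r5.npy",allow_pickle=True).item()
B=np.array([438.4,323.5]); by=np.array([-.026,1])
for c,a,dy in (((647,39),-.04,58),((644.5,-60.5),-.04,-58)):
    pick(c,a+P,75,240); put(B+by*dy,.026+P,18,240)
turn(-.345,1.70)
print(knoblook("k3"),held())
im,m=look("b",[300,200,400],-P/2)
t=imaging.capture("top"); mt=imaging.camera_model("top")
print(rect(t,mt,(3,110,40),(16,255,160),(100,100,420,310),42))
cv2.imwrite("pics/t9.png",t)
E
```

```text
grip (0.338, 60.4, 74.6)
up (0.342, 59.6, 75.9)
over (0.334, 59.6, 77.4)
grip (0.343, 60.3, 85.1)
up (0.333, 59.5, 86.3)
over (0.335, 59.5, 87.8)
knob grip (0.151, 48.9, 94.7)
turned -1.4439167491018319 [ 0.12  0.77 -0.02] (0.156, 50.5, 97.5)
[(np.float64(1.678), np.float64(36.5), np.int32(87))] (0.501, 0.0, 99.5)
[(array([457.5, 263.2]), 140.8, 29.6, np.float64(0.032)), (array([ 689.6, -351.1]), 85.5, 81.2, np.float64(-0.11))]
```

View pics/t9.png

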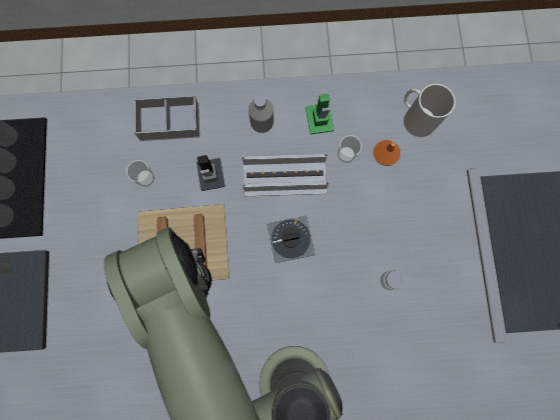

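The muddlers are on the board at (162,230) and (200,235), and the pointer is at the zero tick. I clear the arm and do one last check.

```bash
python3 - <<'E'
from h import *
bot.move_ptp([450,-250,350],[P,0,-P/2]); bot.dwell(.3)
t=imaging.capture("top"); mt=imaging.camera_model("top"); B=np.array([438.4,323.5])
r=[q for q in rect(t,mt,(3,110,40),(16,255,160),(130,200,235,290),42) if abs(q[1]-181)<12]; print(r,[q[0]-B for q in r])
cv2.imwrite("pics/t10.png",cv2.resize(t[120:300,100:340],None,fx=3,fy=3))
E
```

```text
[(array([436.1, 377.5]), 179.9, 31.7, np.float64(0.02)), (array([437.1, 263. ]), 179.9, 30.3, np.float64(0.025))] [array([-2.3, 54. ]), array([ -1.3, -60.5])]
```

View pics/t10.png

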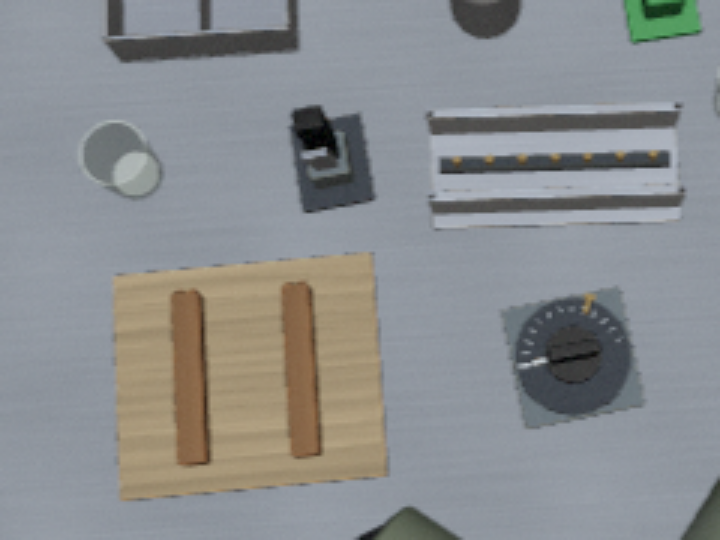

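Both muddlers lie flat on the board (at (190,375) and (302,370)), the pointer is on the bold tick at (530,364), and the lever is released.

```bash
python3 -c "
from bench import bot
print(bot.sign_off())"
```

```text
the job is handed in; nothing more can be done
None
```

The job is handed in, but `sign_off()` returned no verdict: both muddlers present were dried (one was knocked aside before the first squeeze, so I put it back and squeezed again) and now lie flat on the board, the knob is at its zero stop, the lever is released, and I saw no cup or clip disturbed.

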